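# Shut a stopcock with an adjustable wrench

## Robot

A 6-joint arm with a two-finger parallel gripper is mounted at the origin on a cart in front of the work surface, level with it; the furniture and walls round the work are solid. World frame = base frame: x ahead of the robot, y to its left, z up, the work surface at z = 0. Lengths are in m, angles in rad, forces in N, time in s.
With the tool pointing down it reaches from about 0.3 to 0.875 m from the base axis. Payload 4.2 kg.
Tool frame: the origin (TCP) lies at the very end of the fingers, on their centre line; the grasp point (between the pads) lies 19 mm behind it; z points along the fingers, y is the line along which they close (so a half turn about z gives the same grasp; the last joint's range is limited). The gripper opens to 85 mm and grips with 20 to 120 N. Pads are 22 mm wide; open, the fingers measure 114 mm over their backs; the gripper's body (76 mm by 85 mm) begins 54 mm behind the grasp point. The pads swing forward as they close: fully open they stand 13 mm farther back than shut.
Start: joints at [1.145, 0.32, 1.565, -0, 1.257, -0.02], TCP at [0.227, 0.528, 0.231] pointing down, gripper open.
Joint ranges: [-3.11, 3.11], [-0.84, 2.01], [0.21, 2.61], [-1.34, 4.49], [0.05, 2.63], [-2.56, 2.56]. Speed limits (rad/s): [2.57, 2.57, 3.14, 3.14, 3.14, 3.14].

## Interface

Orientations are given as a unit quaternion [x, y, z, w].
In Python, from bench import read_state, vision, ctrl, trace, landmark_of gives the robot as it stands.
- The arm moves only by the tool apply_moves, never from a script. Its argument "series" is a list of rows, each an object with "xyz": the shift along the tool's x, y, z in cm, a list of three; "rotation": the turn, a rotation vector about the tool's x, y, z in degrees, a list of three; "hand": the closure in counts, from 0 (fully open) to 255 (shut). A call has 1 to 5 rows; each row shifts and turns the commanded pose from where the row before left it, along the tool's axes as they then stand; what a row does not reach is not made up. A row lasts 1/8 s, in which the tool goes at most 62.5 mm and 10.7 degrees, less where a joint would pass 70% of its speed; a pose out of reach is approached as far as the arm can. A call with a gripper value outside its range is refused whole. The fingers move at their own pace and stop on an object; "newtons" is the grip in N (left out, the last holds). Time passes only in rows, so rows that do not move let the fingers close. It gives the time, the measured TCP pose, the force, the opening and the grip force at its end, in the units of the state.
- read_state(): the state, without advancing time (a new reading comes with each control period).
- vision.snapshot(name): name is "side" or "top"; returns a dict with "img" (420x560x3 uint8, red, green, blue), "fovy" (degrees; the focal length in pixels is half the picture's height over the tangent of half this angle, whatever the lens; pixels are square), "cx", "cy" (the principal point, pixels), "distortion" ([k1, k2, p1, p2, k3] as OpenCV has them; the pictures are not rectified), "extrinsics" (4x4, takes a point from world to camera coordinates). Camera axes: x right, y up, looking along -z (the intrinsics and any distortion apply to the point x, -y, -z); pixel columns grow to the right and rows downward; lengths in m; the calibration is good to about 2 mm. A picture is of the moment at which its call begins. There is no depth.
- ctrl.job_done(): hands the job in; it is judged then, once.
Trained networks look in a picture, given as the dict that the camera call returned (one of the last four; its "shot" number tells which), for a name from the list of things; names that differ only in an ending like _2 or _b are one class to them, and where a whole thing is asked for, a point or a joint stands for the part that bears it (a point fixed in the world has none). Each returns a list of dicts, best first, with "confidence" (0 to 1); they miss things now and then, are a little off and sometimes report something else, mostly with a low value. They report only what shows in the picture. A call takes as long as a camera call. They do not tell look-alikes from the thing itself.
- trace(picture, target): "mask" (420x560 bool, what is visible of it).
- landmark_of(picture, target): "point" ([x, y, z] in m, in the coordinates of the camera as it stood for that picture, good to about 4 mm: a listed point, or the origin of a listed thing).
The state is a dict: "t": time; "q": joint angles; "qd": joint speeds; "joint_efforts": joint torques, N m; "position": TCP position; "tcp_rot": TCP orientation; "contact_force": force on the tool from outside, world axes, zero at the start; "moment": the same for the moment, N m; "width": finger opening in m; "finger_force": force on a finger pad.
Only numpy, scipy, OpenCV 4.12 (cv2) and the standard library are available. Lean on these libraries where they do the work, as an engineer would, in place of code of your own. Each camera call takes 0.05 s, during which the arm holds its last target. There are 200 camera calls.

## Task

The stopcock on the worktop stands open and an adjustable wrench lies loosely round its hexagonal spindle. Roll the wrench's worm until the jaws just fit the hexagon, then swing the handle clockwise (seen from above) until the pointer is fully up against the closed stop post. Turn the spindle with the wrench only, never with the fingers; leave the wrench lying on the hexagon, let go of everything, and leave the things around it where they are.

Things in the scene. Friction and masses are not known exactly. Their poses are not given: they have to be found in the camera images.
- stopcock: Fixed brass base of the stopcock. Origin on the spindle's axis at worktop level, z up. On the side away from the wrench's handle two posts (10 mm thick, 46 mm tall, 62 mm from the axis) stand on a low curved foot: the open stop post at +0.17 rad from its x axis (seen from above, anticlockwise positive), the closed stop post at -1.02 rad.
- spindle (a joint): Turn of the spindle in rad, growing clockwise seen from above: 0 = pointer against the open post, 0.85 = pointer against the closed post, where it stops hard. It turns against friction of about 0.3 N m and stays where it is left.
- spindle_top (a point): Point on the spindle's axis at the top of its brass hexagon (40 mm across flats, 46 mm across corners, from 3.5 to 29.5 mm height; two flats parallel to the pointer). Above it a round boss (31 mm wide, top at 38.5 mm, its nut to 44.5 mm) and a pointer bar, 10 mm wide, that reaches 64 mm from the axis along +x, away from the wrench's handle, at 33 to 40 mm height.
- wrench: Loose steel adjustable wrench, 0.76 kg, about 210 mm long, lying flat with its jaws loosely round the hexagon. Origin at its underside, where the hexagon's centre is when the jaws fit; x points from handle to jaw tips, z up. The fixed jaw's face is at y = +20 mm, the moving jaw comes from -y; the head is 22 mm thick (z 0 to 22), reaches back to x = -97 mm and is up to 80 mm wide.
- wrench_worm_top (a point): Top of the wrench's worm: a knurled steel roller, 31 mm in diameter and 24 mm long, its axis along the wrench's y, in a window of the head, centred 62 mm behind the hexagon's centre (wrench x = -62 mm). Its top is 33 mm above the worktop, 11 mm above the head's face.
- jaw (a joint): Travel of the wrench's moving jaw in m: 0 = 56 mm open, grows as it closes; opening = 56 mm - value, so the jaws just fit the 40 mm hexagon at 0.016. They start 6 to 12 mm too wide. The jaws yield only slowly to a push on the handle of more than about 7 N against the stop.
- wrench_handle (a point): Point on the handle's middle line 150 mm behind the hexagon's centre, 10 mm above the worktop: a good place to push. The handle there is 26 mm wide (wrench y) and its steel reaches from 2 to 18 mm height; it ends 187 mm behind the hexagon's centre. Pushing it towards the wrench's +y turns clockwise.
- wrench_fit (a point): The middle of the jaws when they fit, 11 mm above the wrench's underside (wrench x = y = 0).
- lemon_by: Bystander: loose lemon, 83 x 58 x 58 mm, to the left of the work; leave it alone.
- shaker_by: Bystander: loose salt shaker, 44 mm wide and 90 mm tall, to the right of the work; leave it alone.
- ramekin_by: Bystander: loose white ramekin, 67 mm wide and 42 mm tall, to the left of the work; leave it alone.
- worm (a joint): Turn of the worm in rad, growing as it closes the jaws (1.6 mm per rad, 1 mm for each 10 mm of drag). Press on its top (10 to 20 N) and drag towards the jaws (wrench +x): it rolls with the fingertip and closes them; the other way opens them. It takes about 5 N of drag and stays where it is left; several strokes are needed, lifting off between them.
Things that resemble listed ones, but are neither listed nor needed, are in the scene too. Leave any purple look-alike of the stopcock alone.

How it is judged:
On the way, in this order (a step that is already met when the one before it is completed fails the run):
1. the jaws fit the hexagon (opening within 2 mm of its width, wrench centred on it within 10 mm) before the spindle has been turned far (value of joint jaw above 0.014 m and horizontal distance between wrench_fit and spindle_top below 0.01 m and value of joint spindle below 0.35 rad), for 0.2 s.
2. the spindle is turned fully to the closed post (value of joint spindle above 0.79 rad), for 0.1 s.
At the end, for the whole second after the job is handed in: The spindle stands at the closed post (within 0.06 rad), the wrench lies flat and at rest on the worktop with its jaws still round the hexagon (centred within 12 mm) (value of joint spindle above 0.79 rad and horizontal distance between wrench_fit and spindle_top below 0.012 m and height (world z) of wrench_fit below 0.016 m and angle between wrench's own z axis and vertical below 0.1 rad and linear speed of wrench below 0.02 m/s); the robot touches nothing.
It fails at once if the robot's fingers or arm turn the spindle directly (more than 3 N on it) (contact force between any of the fingers, the arm and spindle above 3 N).
It fails at once if a bystander is moved by more than 30 mm (distance of any of lemon_by, shaker_by, ramekin_by from where it was at the start of the episode above 0.03 m).
It also fails if it takes over 64 s, if anything falls off the work surface, if the arm or the gripper's body presses on something with over 40 N, if the wrist force passes 120 N, or if a joint passes its speed limit or range.

## Working session

There is one attempt and no reset: what is moved stays moved. The work goes in short steps, Python scripts to look and compute and a tool call to move; the robot and the scene stay as the last step left them, time stands still between calls to the robot, and variables do not carry over. Pictures are saved under pics/ and viewed, at most 11 in all, crops included, and the job is handed in when it is done.

Besides the shell and the picture viewer there is one more tool, called as name(argument=value, ...) on one line, values as JSON. apply_moves: Moves the arm, as the interface text tells. Its arguments: {"type":"object","properties":{"series":{"type":"array","items":{"type":"object","properties":{"xyz":{"type":"array","items":{"type":"number"}},"rotation":{"type":"array","items":{"type":"number"}},"hand":{"type":"number"}}}},"newtons":{"type":"number"}},"required":["series"]}

```bash
mkdir -p pics; cat > h.py <<'E'
import numpy as np, cv2
from bench import read_state, vision, ctrl, trace, landmark_of
def world(s,p):
    E=np.array(s["extrinsics"]); return (np.linalg.inv(E)@np.r_[p,1])[:3]
def lm(s,n,k=2):
    for d in landmark_of(s,n)[:k]:
        print(n,round(d["confidence"],2),world(s,d["point"]).round(4))
def save(s,f): cv2.imwrite("pics/"+f,cv2.cvtColor(s["img"],cv2.COLOR_RGB2BGR))
E
python3 - <<'E'
from h import *
s=vision.snapshot("top"); save(s,"t0.png")
u=vision.snapshot("side"); save(u,"s0.png")
for c in (s,u):
    print(np.linalg.inv(np.array(c["extrinsics"])).round(3))
    for n in ["spindle_top","wrench_worm_top","wrench_handle","wrench_fit","stopcock","wrench","shaker_by","lemon_by","ramekin_by"]: lm(c,n)
print(read_state())
E
```

```text
[[ 7.000e-03  9.880e-01 -1.520e-01  3.250e-01]
 [-1.000e+00  7.000e-03  1.000e-03  0.000e+00]
 [ 2.000e-03  1.520e-01  9.880e-01  1.501e+00]
 [ 0.000e+00  0.000e+00  0.000e+00  1.000e+00]]
spindle_top 0.66 [0.6118 0.0535 0.0259]
spindle_top 0.51 [ 0.5057 -0.1116  0.0313]
wrench_worm_top 0.83 [0.5528 0.0439 0.039 ]
wrench_handle 0.63 [0.4639 0.0487 0.0092]
wrench_fit 0.82 [0.6172 0.0591 0.0122]
stopcock 0.7 [0.6153 0.0534 0.0022]
stopcock 0.55 [ 0.5023 -0.1096 -0.0022]
wrench 0.82 [ 0.6139  0.0548 -0.0013]
shaker_by 0.51 [ 0.4965 -0.3305  0.0035]
lemon_by 0.67 [0.5705 0.3128 0.    ]
ramekin_by 0.63 [0.4552 0.2804 0.0016]
ramekin_by 0.48 [ 0.6181  0.0532 -0.0007]
[[ 0.916  0.261 -0.305  0.164]
 [-0.401  0.616 -0.678 -0.833]
 [ 0.01   0.743  0.669  0.874]
 [ 0.     0.     0.     1.   ]]
spindle_top 0.76 [0.6197 0.0528 0.0331]
spindle_top 0.75 [ 0.5065 -0.1143  0.0297]
wrench_worm_top 0.94 [0.5584 0.0468 0.0302]
wrench_handle 0.74 [0.4693 0.0491 0.0098]
wrench_fit 0.68 [0.6187 0.051  0.012 ]
wrench_fit 0.17 [ 0.5003 -0.3306 -0.0024]
stopcock 0.62 [0.4694 0.048  0.0112]
stopcock 0.59 [0.6205 0.0567 0.0011]
shaker_by 0.93 [ 0.4969 -0.3326 -0.0016]
lemon_by 0.92 [0.5776 0.3188 0.0034]
ramekin_by 0.6 [4.569e-01 2.848e-01 3.000e-04]
{'t': 1.0, 'q': array([ 1.14500830e+00,  3.19640543e-01,  1.56453994e+00,  8.24144833e-06,
        1.25742192e+00, -2.00169634e-02]), 'qd': array([-0.00110161, -0.00053375,  0.00061849,  0.0007267 ,  0.00014687,
        0.00101021]), 'joint_efforts': array([-2.06201694e-03, -4.15409553e+01, -2.34425354e+01,  1.06608907e-04,
        1.11247739e-04,  2.83224460e-05]), 'position': array([0.22697095, 0.52829935, 0.2312991 ]), 'tcp_rot': array([ 2.01497757e-01,  9.79488976e-01, -3.88548718e-06, -4.90019537e-06]), 'contact_force': array([-0.57130304,  0.93501188, -0.46873775]), 'moment': array([ 0.00755038,  0.01134144, -0.00289359]), 'finger_force': 0.0, 'width': 0.08527607432271203}
```

View pics/t0.png

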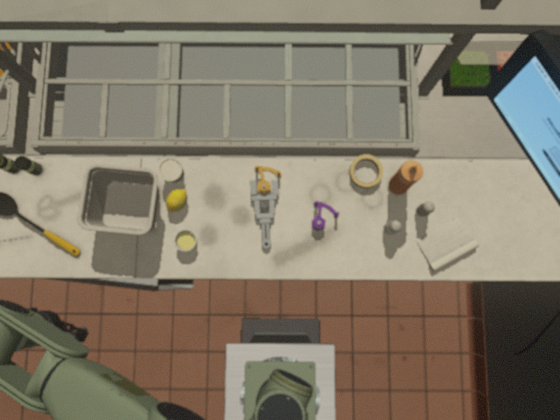

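View pics/s0.png

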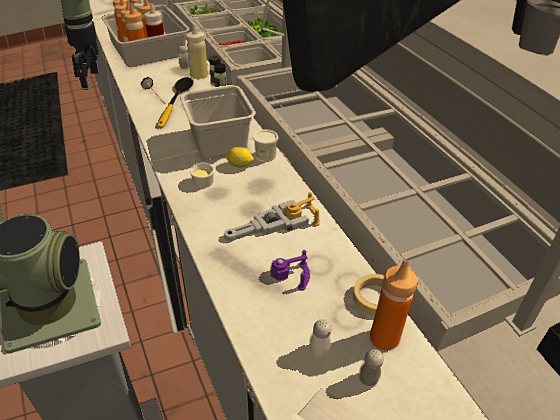

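The top view shows the wrench at about (265,205), with its handle end at (266,240) and the brass stopcock at (264,180). The purple look-alike is at (320,215), and the lemon and ramekin are at (177,200) and (186,241). The side view matches: worm near (268,218), handle towards (225,237).

```bash
cat >> h.py <<'E'
from scipy.spatial.transform import Rotation as R
def plan(target,yaw=None,n=5):
    """rows (cm, deg about tool z) to a world target; yaw = world angle of tool y"""
    st=read_state(); p=st["position"]; r=R.from_quat(st["tcp_rot"]); Y=r.as_matrix()[:,1]
    cur=np.arctan2(Y[1],Y[0]); yaw=cur if yaw is None else yaw
    step=-(yaw-cur)/n; d=(np.array(target)-p)/n
    print("t",st["t"],"p",p.round(4),"yaw",cur.round(3),"tilt",(r.as_matrix()[:,2]).round(3),"F",st["contact_force"].round(1))
    for i in range(n):
        print((r.inv().apply(d)*100).round(2).tolist(),"rotz",np.degrees(step).round(2)); r=r*R.from_rotvec([0,0,step])
E
python3 -c "
from h import *
plan([0.545,0.048,0.09],0.04,10)"
```

```text
t 1.0 p [0.227  0.5283 0.2313] yaw 1.165 tilt [-0. -0. -1.] F [-0.6  0.9 -0.5]
[-4.82, -3.16, 1.41] rotz 6.45
[-5.14, -2.6, 1.41] rotz 6.45
[-5.4, -2.0, 1.41] rotz 6.45
[-5.59, -1.38, 1.41] rotz 6.45
[-5.71, -0.75, 1.41] rotz 6.45
[-5.76, -0.1, 1.41] rotz 6.45
[-5.73, 0.55, 1.41] rotz 6.45
[-5.64, 1.19, 1.41] rotz 6.45
[-5.47, 1.81, 1.41] rotz 6.45
[-5.23, 2.41, 1.41] rotz 6.45
```

apply_moves(series=[{"xyz":[-4.8,-3.2,0.8],"rotation":[0,0,6.45],"hand":255},{"xyz":[-5.1,-2.6,0.8],"rotation":[0,0,6.45],"hand":255},{"xyz":[-5.4,-2.0,0.8],"rotation":[0,0,6.45],"hand":255},{"xyz":[-5.6,-1.4,0.8],"rotation":[0,0,6.45],"hand":255},{"xyz":[-5.7,-0.75,0.8],"rotation":[0,0,6.45],"hand":255}], newtons=40)

```text
t: 1.62
position: [0.386, 0.2864, 0.1913]
tcp_rot: [0.467, 0.884, 0.0, 0.0]
contact_force: [0.9, 1.2, -0.1]
width: -0.0002
finger_force: 0.0
```

apply_moves(series=[{"xyz":[-5.75,-0.1,2.0],"rotation":[0,0,6.45],"hand":255},{"xyz":[-5.7,0.55,2.0],"rotation":[0,0,6.45],"hand":255},{"xyz":[-5.6,1.2,2.0],"rotation":[0,0,6.45],"hand":255},{"xyz":[-5.5,1.8,2.0],"rotation":[0,0,6.45],"hand":255},{"xyz":[-5.2,2.4,2.0],"rotation":[0,0,6.45],"hand":255}])

```text
t: 2.25
position: [0.5448, 0.0467, 0.0909]
tcp_rot: [0.695, 0.719, 0.0, 0.0]
contact_force: [1.1, 0.5, -0.1]
width: -0.0005
finger_force: 0.0
```

```bash
python3 - <<'E'
from h import *
u=vision.snapshot("side"); cv2.imwrite("pics/s1.png",cv2.cvtColor(cv2.resize(u["img"][150:300,180:380],None,fx=4,fy=4,interpolation=3),cv2.COLOR_RGB2BGR))
for n in ["wrench_worm_top","wrench_handle","wrench_fit","spindle_top"]: lm(u,n)
plan([0.545,0.048,0.05],0.04,5)
print(read_state()["width"])
E
```

```text
wrench_worm_top 0.77 [0.5607 0.0486 0.0304]
wrench_handle 0.58 [0.4712 0.0474 0.0102]
wrench_handle 0.44 [0.618  0.0552 0.0037]
wrench_fit 0.89 [0.6181 0.055  0.0096]
wrench_fit 0.59 [ 0.5005 -0.3306 -0.0048]
spindle_top 0.94 [ 0.508  -0.1143  0.0297]
spindle_top 0.63 [0.6187 0.0547 0.0316]
t 2.5 p [0.5434 0.0486 0.0913] yaw 0.039 tilt [-0.001  0.    -1.   ] F [ 0.1 -0.5  0.3]
[-0.01, 0.03, 0.83] rotz -0.01
[-0.01, 0.03, 0.83] rotz -0.01
[-0.01, 0.03, 0.83] rotz -0.01
[-0.01, 0.03, 0.83] rotz -0.01
[-0.01, 0.03, 0.83] rotz -0.01
-0.0001878979703424034
```

View pics/s1.png

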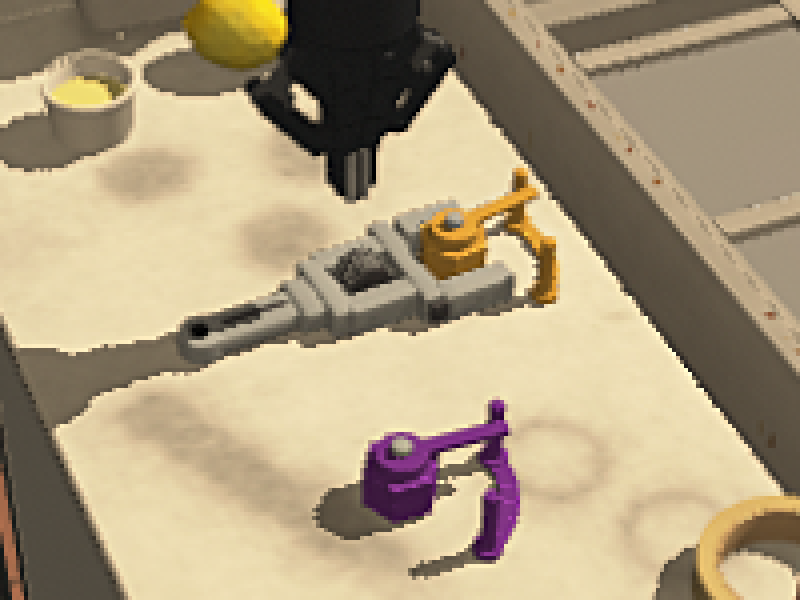

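The crop shows the shut fingers at (350,185), above and behind the worm at (370,270). The jaws lie loosely round the brass hexagon at (455,245), and the pointer is at the open post (520,190).

apply_moves(series=[{"xyz":[0,0.4,3.0],"hand":255},{"xyz":[0,0,2.4],"hand":255},{"xyz":[0,0,0.3],"hand":255},{"xyz":[0,0,0.2],"hand":255}])

```text
schema error: expected keys xyz, rotation, hand
```

apply_moves(series=[{"xyz":[0,0.4,3.0],"rotation":[0,0,0],"hand":255},{"xyz":[0,0,2.4],"rotation":[0,0,0],"hand":255},{"xyz":[0,0,0.3],"rotation":[0,0,0],"hand":255},{"xyz":[0,0,0.2],"rotation":[0,0,0],"hand":255}])

```text
t: 3.0
position: [0.548, 0.0496, 0.0333]
tcp_rot: [0.693, 0.721, 0.001, 0.001]
contact_force: [-0.1, -0.1, -0.3]
width: -0.0004
finger_force: 0.0
```

apply_moves(series=[{"xyz":[0,0,0.1],"rotation":[0,0,0],"hand":255},{"xyz":[0,0,0.1],"rotation":[0,0,0],"hand":255}])

```text
t: 3.25
position: [0.5483, 0.0493, 0.0326]
tcp_rot: [0.693, 0.721, 0.001, 0.0]
contact_force: [-4.9, 2.6, 14.4]
width: 0.0
finger_force: 7.2
```

apply_moves(series=[{"xyz":[0,0.8,0],"rotation":[0,0,0],"hand":255},{"xyz":[0,0.8,0],"rotation":[0,0,0],"hand":255},{"xyz":[0,0.6,0],"rotation":[0,0,0],"hand":255}])

```text
t: 3.62
position: [0.5705, 0.0497, 0.0317]
tcp_rot: [0.693, 0.721, 0.001, 0.001]
contact_force: [-0.0, 0.7, 0.1]
width: -0.0001
finger_force: 0.0
```

```bash
python3 - <<'E'
from h import *
u=vision.snapshot("side"); cv2.imwrite("pics/s2.png",cv2.cvtColor(cv2.resize(u["img"][170:270,200:340],None,fx=5,fy=5,interpolation=3),cv2.COLOR_RGB2BGR))
for n in ["wrench_worm_top","wrench_handle","wrench_fit","spindle_top"]: lm(u,n,1)
plan([0.547,0.049,0.036],0.04,1)
E
```

```text
wrench_worm_top 0.62 [0.5615 0.0487 0.0338]
wrench_handle 0.78 [0.4724 0.0483 0.0131]
wrench_fit 0.95 [0.6196 0.0525 0.0106]
spindle_top 0.78 [ 0.5085 -0.1124  0.0308]
t 3.875 p [0.5701 0.0495 0.0305] yaw 0.039 tilt [ 0.001  0.    -1.   ] F [0.7 0.4 2.2]
[0.04, -2.31, -0.55] rotz -0.05
```

View pics/s2.png

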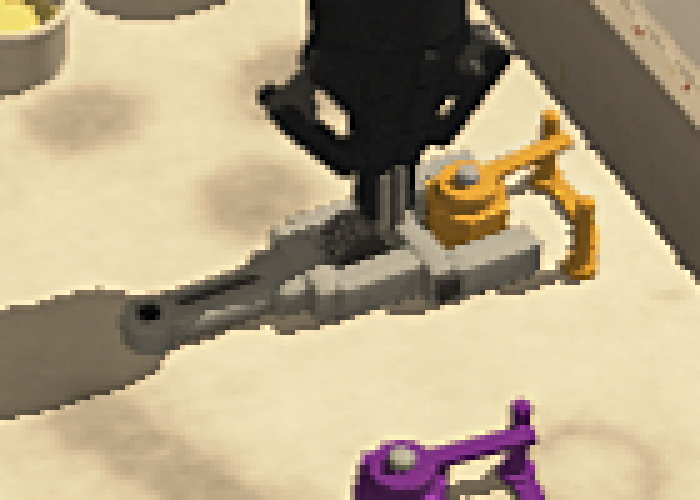

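The crop shows the fingertip at (390,200), just past the front of the worm at (350,235). The wrench has stayed put. Next is a second stroke, read out in parts.

apply_moves(series=[{"xyz":[0,0,-0.9],"rotation":[0,0,0],"hand":255},{"xyz":[0,-2.5,0],"rotation":[0,0,0],"hand":255},{"xyz":[0,0,0.8],"rotation":[0,0,0],"hand":255},{"xyz":[0,0.3,0.1],"rotation":[0,0,0],"hand":255}])

```text
t: 4.38
position: [0.544, 0.0484, 0.0309]
tcp_rot: [0.693, 0.721, -0.003, -0.003]
contact_force: [-15.3, -0.9, 23.7]
width: -0.0
finger_force: 13.3
```

apply_moves(series=[{"xyz":[0,0.6,0],"rotation":[0,0,0],"hand":255}])

```text
t: 4.5
position: [0.5488, 0.0487, 0.0321]
tcp_rot: [0.693, 0.721, -0.004, -0.004]
contact_force: [-12.6, -0.2, 34.0]
width: -0.0
finger_force: 17.4
```

apply_moves(series=[{"xyz":[0,0.6,0],"rotation":[0,0,0],"hand":255}])

```text
t: 4.62
position: [0.5598, 0.0494, 0.0327]
tcp_rot: [0.693, 0.721, 0.0, -0.0]
contact_force: [-4.8, 1.0, 18.2]
width: -0.0
finger_force: 9.0
```

apply_moves(series=[{"xyz":[0,0.5,0.05],"rotation":[0,0,0],"hand":255}])

```text
t: 4.75
position: [0.5661, 0.0497, 0.032]
tcp_rot: [0.693, 0.721, 0.001, 0.001]
contact_force: [-1.7, 0.8, 9.6]
width: -0.0002
finger_force: 4.4
```

apply_moves(series=[{"xyz":[0,0,-0.65],"rotation":[0,0,0],"hand":255},{"xyz":[0,-1.9,0],"rotation":[0,0,0],"hand":255},{"xyz":[0,0,0.55],"rotation":[0,0,0],"hand":255},{"xyz":[0,1.0,0.05],"rotation":[0,0,0],"hand":255}])

```text
t: 5.25
position: [0.5523, 0.0488, 0.0325]
tcp_rot: [0.693, 0.721, -0.003, -0.003]
contact_force: [-8.4, -1.4, 28.0]
width: -0.0
finger_force: 13.4
```

apply_moves(series=[{"xyz":[0,0.9,0.05],"rotation":[0,0,0],"hand":255}])

```text
t: 5.38
position: [0.5642, 0.0492, 0.0323]
tcp_rot: [0.693, 0.721, -0.001, -0.001]
contact_force: [-7.6, -0.9, 18.2]
width: 0.0
finger_force: 8.4
```

apply_moves(series=[{"xyz":[0,0,-0.65],"rotation":[0,0,0],"hand":255},{"xyz":[0,-1.9,0],"rotation":[0,0,0],"hand":255},{"xyz":[0,0,0.55],"rotation":[0,0,0],"hand":255},{"xyz":[0,1.0,0.05],"rotation":[0,0,0],"hand":255},{"xyz":[0,0.9,0.05],"rotation":[0,0,0],"hand":255}])

```text
t: 6.0
position: [0.5594, 0.049, 0.0324]
tcp_rot: [0.693, 0.721, -0.005, -0.004]
contact_force: [-20.2, -2.3, 36.9]
width: 0.0001
finger_force: 18.6
```

apply_moves(series=[{"xyz":[0,0,-0.65],"rotation":[0,0,0],"hand":255},{"xyz":[0,-1.9,0],"rotation":[0,0,0],"hand":255},{"xyz":[0,0,0.55],"rotation":[0,0,0],"hand":255},{"xyz":[0,1.0,0.05],"rotation":[0,0,0],"hand":255},{"xyz":[0,0.9,0.05],"rotation":[0,0,0],"hand":255}])

```text
t: 6.62
position: [0.5596, 0.049, 0.0324]
tcp_rot: [0.693, 0.721, -0.005, -0.004]
contact_force: [-21.3, -0.5, 39.9]
width: 0.0002
finger_force: 19.5
```

```bash
python3 - <<'E'
from h import *
u=vision.snapshot("side"); cv2.imwrite("pics/s3.png",cv2.cvtColor(cv2.resize(u["img"][170:270,200:340],None,fx=5,fy=5,interpolation=3),cv2.COLOR_RGB2BGR))
for n in ["wrench_worm_top","wrench_handle","wrench_fit"]: lm(u,n,1)
plan([0.547,0.049,0.036],0.04,1)
E
```

```text
wrench_worm_top 0.67 [0.5597 0.0488 0.0339]
wrench_handle 0.62 [0.4712 0.0485 0.0107]
wrench_fit 0.69 [0.6197 0.0536 0.0125]
t 6.825 p [0.5609 0.049  0.0324] yaw 0.039 tilt [-0.009 -0.001 -1.   ] F [-16.9  -1.1  35.5]
[0.05, -1.39, -0.34] rotz -0.04
```

View pics/s3.png

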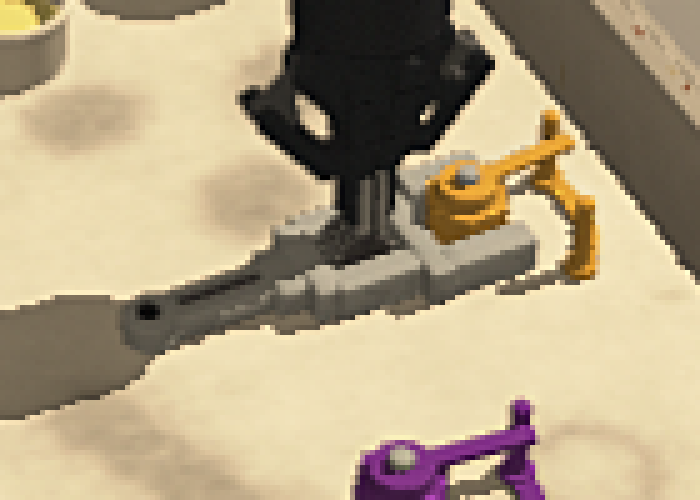

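The crop shows the fingertip on the worm at (370,215). The drag now stalls at about 20 N, so the jaws seem to be tight on something. I'll lift clear and check the jaws.

apply_moves(series=[{"xyz":[0,0,-1.5],"rotation":[0,0,0],"hand":255},{"xyz":[0,-2.0,-5.5],"rotation":[0,0,0],"hand":255},{"xyz":[0,-5,-3],"rotation":[0,0,0],"hand":255},{"xyz":[0,-5,-3],"rotation":[0,0,0],"hand":255}])

```text
t: 7.32
position: [0.4451, 0.0446, 0.1605]
tcp_rot: [0.693, 0.721, 0.001, 0.0]
contact_force: [-0.1, 0.2, 0.9]
width: 0.0003
finger_force: 0.0
```

```bash
python3 - <<'E'
from h import *
t=vision.snapshot("top");u=vision.snapshot("side")
a=cv2.resize(t["img"][155:255,215:315],(500,500),interpolation=3); b=cv2.resize(u["img"][175:275,210:310],(500,500),interpolation=3)
print(read_state()["position"])
cv2.imwrite("pics/b4.png",cv2.cvtColor(np.hstack([cv2.resize(a,(390,390)),cv2.resize(b,(390,390))]),cv2.COLOR_RGB2BGR))
for c in (t,u):
    for n in ["wrench_worm_top","wrench_handle","wrench_fit","spindle_top"]: lm(c,n,1)
for n in ["jaw","worm"]:
    for d in trace(u,n)[:1]: m=d["mask"]; print(n,d["confidence"],m.sum(),np.argwhere(m).min(0),np.argwhere(m).max(0))
E
```

```text
[0.44286381 0.04453046 0.16205794]
wrench_worm_top 0.61 [0.5528 0.0459 0.0389]
wrench_fit 0.91 [0.6158 0.0552 0.0108]
spindle_top 0.69 [0.6116 0.053  0.027 ]
wrench_worm_top 0.39 [ 0.4551  0.285  -0.0014]
wrench_handle 0.71 [0.617  0.0541 0.0026]
wrench_fit 0.63 [0.6188 0.0508 0.0129]
spindle_top 0.77 [0.6205 0.0554 0.0285]
jaw 0.48 157 [214 289] [227 305]
worm 0.57 273 [197 285] [218 313]
```

View pics/b4.png

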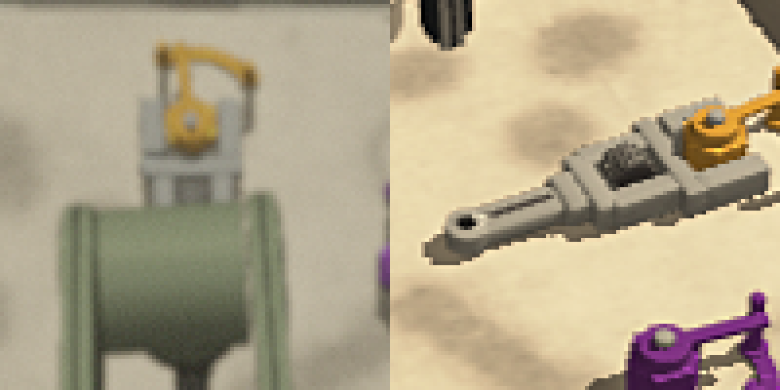

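The top crop on the left shows the hexagon at (190,125) between the jaws. The pointer leans about 0.1 rad to +y, and the wrench head at (190,180) looks straighter than that. The side crop on the right shows the wrench undisturbed. I'll rectify the head region to see the fit.

```bash
cat >> h.py <<'E'
def ortho(c,x0,x1,y0,y1,z,s):
    """bird's-eye image of plane z: world x up, world y left, s px per m"""
    H,W=int((x1-x0)*s),int((y1-y0)*s); v,u=np.mgrid[0:H,0:W]
    P=np.c_[(x1-(v+.5)/s).ravel(),(y1-(u+.5)/s).ravel(),np.full(H*W,z)]
    E=np.array(c["extrinsics"]); q=(P@E[:3,:3].T+E[:3,3])*[1,-1,-1]
    f=210/np.tan(np.radians(c["fovy"])/2); K=np.array([[f,0,c["cx"]],[0,f,c["cy"]],[0,0,1]])
    p=cv2.projectPoints(q,np.zeros(3),np.zeros(3),K,np.array(c["distortion"],float))[0].reshape(H,W,2).astype(np.float32)
    return cv2.remap(c["img"],p[...,0],p[...,1],cv2.INTER_CUBIC)
E
python3 - <<'E'
from h import *
t=vision.snapshot("top");u=vision.snapshot("side")
a=ortho(t,0.56,0.70,0.0,0.10,0.022,4000);b=ortho(u,0.56,0.70,0.0,0.10,0.022,4000)
o=np.hstack([a,b])
for k in range(0,800,40): o[:6,k]=[255,0,0]
for k in range(0,560,40): o[k,:6]=[255,0,0]
cv2.imwrite("pics/o5.png",cv2.cvtColor(o,cv2.COLOR_RGB2BGR))
E
```

```text
(no output)
```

View pics/o5.png

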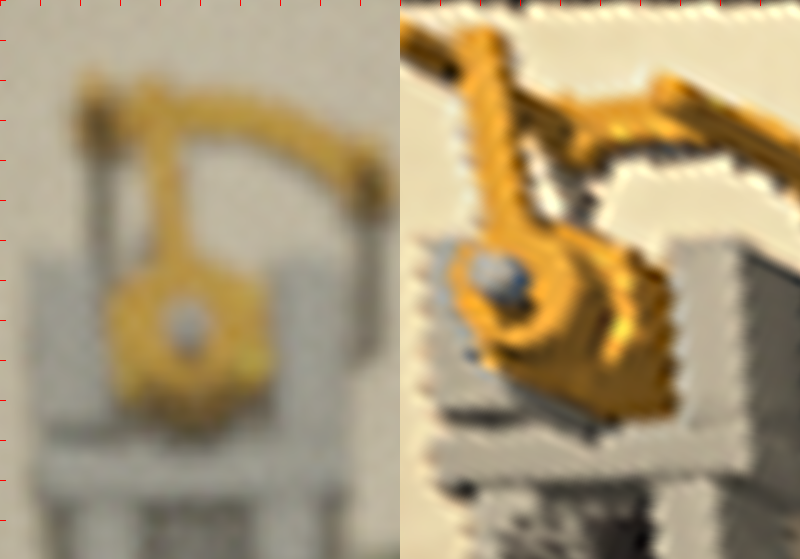

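In the rectified view the hexagon (105–272) fills the jaws, but the opening comes out near 42 mm. The pointer is at about +0.15 rad and the wrench at about +0.045 rad, so the hexagon seems to be wedged on its corners. I'll nudge the handle towards -y to line the wrench up, then close further.

apply_moves(series=[{"xyz":[4.3,2.8,3.0],"rotation":[0,0,0],"hand":255},{"xyz":[0,0,5.2],"rotation":[0,0,0],"hand":255},{"xyz":[0,0,5.0],"rotation":[0,0,0],"hand":255},{"xyz":[0,0,2.1],"rotation":[0,0,0],"hand":255},{"xyz":[0,0,0],"rotation":[0,0,0],"hand":255}])

```text
t: 8.65
position: [0.4699, 0.0885, 0.0054]
tcp_rot: [0.693, 0.721, -0.002, -0.001]
contact_force: [-0.2, -0.2, 0.2]
width: 0.0001
finger_force: 0.0
```

apply_moves(series=[{"xyz":[-0.8,0,0],"rotation":[0,0,0],"hand":255},{"xyz":[-0.4,0,0],"rotation":[0,0,0],"hand":255},{"xyz":[-0.2,0,0],"rotation":[0,0,0],"hand":255}])

```text
t: 9.02
position: [0.4722, 0.0743, 0.0078]
tcp_rot: [0.693, 0.721, 0.001, 0.001]
contact_force: [-0.1, -0.3, 0.2]
width: 0.0
finger_force: 0.0
```

apply_moves(series=[{"xyz":[-0.3,0,0],"rotation":[0,0,0],"hand":255},{"xyz":[-0.2,0,0],"rotation":[0,0,0],"hand":255}])

```text
t: 9.28
position: [0.472, 0.0703, 0.0073]
tcp_rot: [0.694, 0.72, 0.001, -0.0]
contact_force: [-1.2, 6.7, 2.6]
width: -0.0
finger_force: 3.2
```

apply_moves(series=[{"xyz":[-0.3,0,0],"rotation":[0,0,0],"hand":255},{"xyz":[0,0,0],"rotation":[0,0,0],"hand":255}])

```text
t: 9.52
position: [0.4719, 0.0674, 0.0072]
tcp_rot: [0.693, 0.721, 0.001, -0.0]
contact_force: [-1.7, 4.9, 3.6]
width: 0.0003
finger_force: 2.3
```

apply_moves(series=[{"xyz":[-0.3,0,0],"rotation":[0,0,0],"hand":255},{"xyz":[0,0,0],"rotation":[0,0,0],"hand":255}])

```text
t: 9.78
position: [0.4719, 0.0644, 0.0072]
tcp_rot: [0.693, 0.721, 0.001, -0.0]
contact_force: [-1.2, 4.0, 3.9]
width: 0.0
finger_force: 2.6
```

apply_moves(series=[{"xyz":[-0.3,0,0],"rotation":[0,0,0],"hand":255},{"xyz":[0,0,0],"rotation":[0,0,0],"hand":255}])

```text
t: 10.02
position: [0.4719, 0.0612, 0.0071]
tcp_rot: [0.693, 0.721, 0.0, -0.0]
contact_force: [-0.9, 4.6, 2.5]
width: 0.0003
finger_force: 2.3
```

apply_moves(series=[{"xyz":[-0.3,0,0],"rotation":[0,0,0],"hand":255},{"xyz":[0,0,0],"rotation":[0,0,0],"hand":255}])

```text
t: 10.28
position: [0.4721, 0.0578, 0.0069]
tcp_rot: [0.693, 0.721, 0.0, -0.0]
contact_force: [-1.0, 3.3, 2.5]
width: 0.0003
finger_force: 1.8
```

apply_moves(series=[{"xyz":[-0.25,0,0],"rotation":[0,0,0],"hand":255},{"xyz":[0,0,0],"rotation":[0,0,0],"hand":255},{"xyz":[1.2,0,0],"rotation":[0,0,0],"hand":255},{"xyz":[0,0,-6.0],"rotation":[0,0,-5.7],"hand":255}])

```text
t: 10.78
position: [0.4691, 0.0673, 0.0639]
tcp_rot: [0.655, 0.756, -0.004, -0.003]
contact_force: [1.6, 0.5, -0.0]
width: 0.0001
finger_force: 0.0
```

```bash
python3 - <<'E'
from h import *
u=vision.snapshot("side")
for n in ["wrench_worm_top","wrench_handle","wrench_fit","wrench"]: lm(u,n,1)
cv2.imwrite("pics/o6.png",cv2.cvtColor(np.hstack([ortho(u,0.42,0.70,0.0,0.13,0.022,2100),ortho(vision.snapshot("top"),0.42,0.70,0.0,0.13,0.022,2100)]),cv2.COLOR_RGB2BGR))
plan([0.548,0.0445,0.06],0.14,2)
E
```

```text
wrench_worm_top 0.64 [0.5612 0.0431 0.0295]
wrench_handle 0.58 [0.471  0.035  0.0109]
wrench_fit 0.97 [0.6205 0.0533 0.0127]
wrench 0.64 [0.6152 0.0524 0.0012]
t 11.075 p [0.4712 0.0672 0.0661] yaw 0.139 tilt [-0.001 -0.    -1.   ] F [ 0.   0.2 -0.1]
[-1.66, 3.65, 0.3] rotz -0.03
[-1.66, 3.65, 0.3] rotz -0.03
```

View pics/o6.png

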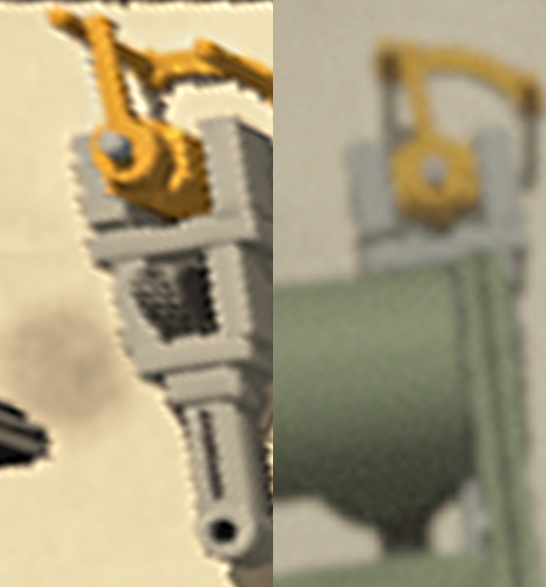

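The rectified pictures show the wrench turned to about 0.13 rad, parallel to the pointer. The worm is at (180,305) on the left and the jaws are still round the hexagon. Now I'll close further.

apply_moves(series=[{"xyz":[-1.7,3.7,0.3],"rotation":[0,0,0],"hand":255},{"xyz":[-1.7,3.8,0.3],"rotation":[0,0,0],"hand":255},{"xyz":[0,0,2.3],"rotation":[0,0,0],"hand":255},{"xyz":[0,0,0.55],"rotation":[0,0,0],"hand":255},{"xyz":[0,0,0],"rotation":[0,0,0],"hand":255}])

```text
t: 11.7
position: [0.5511, 0.0432, 0.0328]
tcp_rot: [0.656, 0.755, -0.0, 0.001]
contact_force: [-0.4, -4.6, 9.4]
width: 0.0
finger_force: 4.9
```

apply_moves(series=[{"xyz":[0,0.7,0.05],"rotation":[0,0,0],"hand":255}])

```text
t: 11.82
position: [0.5558, 0.044, 0.0327]
tcp_rot: [0.656, 0.755, -0.002, -0.001]
contact_force: [-7.7, -3.9, 19.9]
width: -0.0001
finger_force: 10.0
```

apply_moves(series=[{"xyz":[0,0.7,0.02],"rotation":[0,0,0],"hand":255}])

```text
t: 11.95
position: [0.5617, 0.0448, 0.0326]
tcp_rot: [0.656, 0.755, -0.003, -0.002]
contact_force: [-9.2, -4.5, 20.3]
width: -0.0003
finger_force: 10.1
```

apply_moves(series=[{"xyz":[0,0.5,0.02],"rotation":[0,0,0],"hand":255}])

```text
t: 12.08
position: [0.5671, 0.0459, 0.032]
tcp_rot: [0.656, 0.754, -0.002, -0.002]
contact_force: [-1.5, -0.6, 3.7]
width: -0.0001
finger_force: 1.7
```

apply_moves(series=[{"xyz":[0,0,-0.65],"rotation":[0,0,0],"hand":255},{"xyz":[0,-1.9,0],"rotation":[0,0,0],"hand":255},{"xyz":[0,0,0.55],"rotation":[0,0,0],"hand":255},{"xyz":[0,0.7,0.05],"rotation":[0,0,0],"hand":255},{"xyz":[0,0.5,0.05],"rotation":[0,0,0],"hand":255}])

```text
t: 12.7
position: [0.5577, 0.0451, 0.0326]
tcp_rot: [0.656, 0.755, -0.004, -0.004]
contact_force: [-16.7, -1.3, 28.7]
width: 0.0
finger_force: 14.1
```

apply_moves(series=[{"xyz":[0,0.6,0],"rotation":[0,0,0],"hand":255}])

```text
t: 12.82
position: [0.5619, 0.0457, 0.0325]
tcp_rot: [0.656, 0.755, -0.006, -0.005]
contact_force: [-19.5, -2.6, 27.7]
width: 0.0002
finger_force: 13.6
```

apply_moves(series=[{"xyz":[0,0,-0.65],"rotation":[0,0,0],"hand":255},{"xyz":[0,-1.8,0],"rotation":[0,0,0],"hand":255},{"xyz":[0,0,0.55],"rotation":[0,0,0],"hand":255},{"xyz":[0,0.7,0.05],"rotation":[0,0,0],"hand":255},{"xyz":[0,0.5,0.05],"rotation":[0,0,0],"hand":255}])

```text
t: 13.45
position: [0.5587, 0.0451, 0.0326]
tcp_rot: [0.656, 0.755, -0.004, -0.004]
contact_force: [-16.5, -1.7, 28.0]
width: 0.0003
finger_force: 14.0
```

apply_moves(series=[{"xyz":[0,0.6,0],"rotation":[0,0,0],"hand":255}])

```text
t: 13.58
position: [0.5629, 0.0457, 0.0324]
tcp_rot: [0.656, 0.755, -0.005, -0.005]
contact_force: [-18.7, -3.8, 25.9]
width: -0.0006
finger_force: 12.8
```

apply_moves(series=[{"xyz":[0,0,-1.5],"rotation":[0,0,0],"hand":255},{"xyz":[-1,-2.0,-5.5],"rotation":[0,0,0],"hand":255},{"xyz":[-3,-5,0],"rotation":[0,0,0],"hand":255},{"xyz":[-3,-5,0],"rotation":[0,0,0],"hand":255}])

```text
t: 14.08
position: [0.4602, -0.0403, 0.102]
tcp_rot: [0.656, 0.755, 0.001, 0.002]
contact_force: [-0.1, -0.8, 0.2]
width: -0.0
finger_force: 0.0
```

```bash
python3 - <<'E'
from h import *
t=vision.snapshot("top");u=vision.snapshot("side")
for n in ["wrench_handle","wrench_fit","spindle_top"]: lm(u,n,2)
cv2.imwrite("pics/o7.png",cv2.cvtColor(np.hstack([ortho(t,0.56,0.70,0.0,0.10,0.022,4000),ortho(u,0.56,0.70,0.0,0.10,0.022,4000)]),cv2.COLOR_RGB2BGR))
plan([0.468,-0.012,0.08],0.14,3)
E
```

```text
wrench_handle 0.93 [0.4728 0.0301 0.011 ]
wrench_handle 0.31 [0.6193 0.0512 0.0135]
wrench_fit 0.83 [0.6211 0.0513 0.0125]
spindle_top 0.74 [0.6211 0.0522 0.0316]
spindle_top 0.66 [ 0.5049 -0.1128  0.028 ]
t 14.325 p [ 0.4612 -0.0397  0.1017] yaw 0.138 tilt [ 0.003  0.    -1.   ] F [ 1.3 -0.7  0.4]
[0.88, 0.35, 0.73] rotz -0.04
[0.88, 0.35, 0.73] rotz -0.04
[0.88, 0.35, 0.73] rotz -0.04
```

View pics/o7.png

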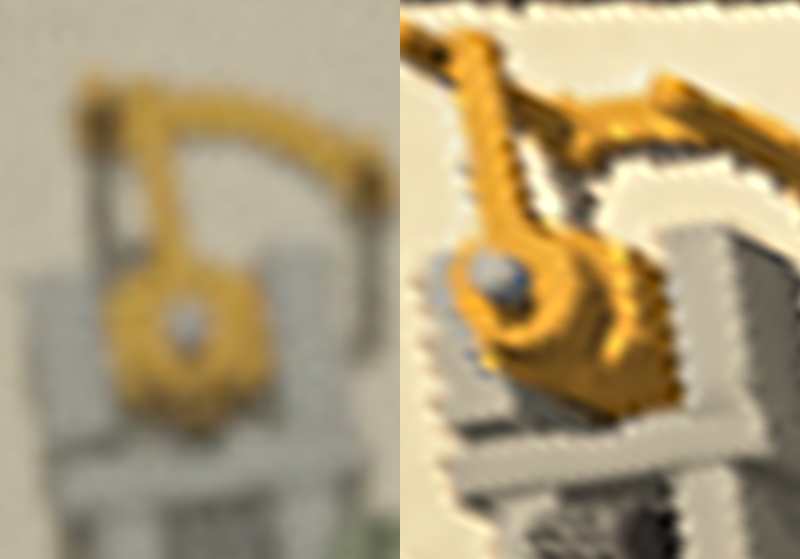

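The rectified pictures show the wrench parallel to the pointer, with the jaws snug on the hexagon from about 108 to 272. Next I go down on the -y side of the handle.

apply_moves(series=[{"xyz":[3.3,1.15,2.2],"rotation":[0,0,0],"hand":255},{"xyz":[0,0,4.2],"rotation":[0,0,0],"hand":255},{"xyz":[0,0,3.0],"rotation":[0,0,0],"hand":255},{"xyz":[0.4,0,0],"rotation":[0,0,0],"hand":255}])

```text
t: 14.82
position: [0.4658, -0.0004, 0.0055]
tcp_rot: [0.656, 0.755, -0.001, -0.001]
contact_force: [0.3, 0.2, 0.9]
width: 0.0001
finger_force: 0.0
```

apply_moves(series=[{"xyz":[0.6,0,0],"rotation":[0,0,0],"hand":255},{"xyz":[0.3,0,0],"rotation":[0,0,0],"hand":255}])

```text
t: 15.08
position: [0.4661, 0.0078, 0.0085]
tcp_rot: [0.656, 0.755, 0.001, 0.002]
contact_force: [1.1, -3.3, -2.0]
width: 0.0001
finger_force: 1.5
```

apply_moves(series=[{"xyz":[0.8,-0.1,0],"rotation":[0,0,3],"hand":255},{"xyz":[0.8,-0.1,0],"rotation":[0,0,3],"hand":255},{"xyz":[0.8,-0.1,0],"rotation":[0,0,3],"hand":255},{"xyz":[0.8,-0.1,0],"rotation":[0,0,3],"hand":255}])

```text
t: 15.58
position: [0.4599, 0.0392, 0.0086]
tcp_rot: [0.732, 0.681, 0.001, 0.001]
contact_force: [1.9, -2.7, -2.4]
width: 0.0001
finger_force: 1.6
```

```bash
python3 - <<'E'
from h import *
u=vision.snapshot("side")
for n in ["wrench_handle","wrench_fit","spindle_top"]: lm(u,n,1)
plan([0.468,-0.012,0.08],None,1)
E
```

```text
wrench_handle 0.67 [0.4729 0.0649 0.0107]
wrench_fit 0.76 [0.6179 0.0517 0.0115]
spindle_top 0.77 [ 0.5061 -0.1118  0.0273]
t 15.775 p [0.4591 0.0394 0.0082] yaw -0.07 tilt [ 0.002  0.    -1.   ] F [ 0.1 -0.8  0.4]
[-5.07, 1.26, -7.18] rotz -0.0
```

apply_moves(series=[{"xyz":[0.85,-0.05,0],"rotation":[0,0,3],"hand":255},{"xyz":[0.85,-0.05,0],"rotation":[0,0,3],"hand":255},{"xyz":[0.85,-0.05,0],"rotation":[0,0,3],"hand":255},{"xyz":[0.85,-0.05,0],"rotation":[0,0,3],"hand":255},{"xyz":[0.85,-0.05,0],"rotation":[0,0,3],"hand":255}])

```text
t: 16.4
position: [0.4611, 0.0803, 0.0075]
tcp_rot: [0.814, 0.58, -0.003, -0.001]
contact_force: [-4.0, -6.1, 4.6]
width: 0.0001
finger_force: 3.2
```

apply_moves(series=[{"xyz":[0.85,-0.05,0],"rotation":[0,0,3],"hand":255},{"xyz":[0.85,-0.05,0],"rotation":[0,0,3],"hand":255},{"xyz":[0.85,-0.05,0],"rotation":[0,0,3],"hand":255}])

```text
t: 16.77
position: [0.4682, 0.1045, 0.0071]
tcp_rot: [0.858, 0.514, -0.004, -0.001]
contact_force: [-5.3, -2.9, 2.7]
width: -0.0003
finger_force: 2.9
```

```bash
python3 - <<'E'
from h import *
u=vision.snapshot("side")
for n in ["wrench_handle","wrench_fit","spindle_top","stopcock"]: lm(u,n,2)
plan([0.468,-0.012,0.08],None,1)
E
```

```text
wrench_handle 0.98 [0.4886 0.1255 0.0129]
spindle_top 0.72 [0.6186 0.0528 0.0272]
spindle_top 0.71 [ 0.5096 -0.1129  0.0298]
stopcock 0.94 [0.6181 0.0559 0.0031]
t 17.025 p [0.4701 0.105  0.0071] yaw -0.489 tilt [-0.003 -0.001 -1.   ] F [-4.6 -2.6  0.3]
[-10.44, 5.28, -7.28] rotz -0.0
```

apply_moves(series=[{"xyz":[0.85,-0.05,0],"rotation":[0,0,3],"hand":255},{"xyz":[0.85,-0.05,0],"rotation":[0,0,3],"hand":255},{"xyz":[0.3,0,0],"rotation":[0,0,1],"hand":255}])

```text
t: 17.4
position: [0.4798, 0.1231, 0.0071]
tcp_rot: [0.887, 0.461, -0.001, -0.0]
contact_force: [-5.5, -1.7, 0.2]
width: -0.0001
finger_force: 2.3
```

apply_moves(series=[{"xyz":[0.3,0,0],"rotation":[0,0,1],"hand":255},{"xyz":[0,0,0],"rotation":[0,0,0],"hand":255}])

```text
t: 17.65
position: [0.482, 0.1255, 0.0072]
tcp_rot: [0.891, 0.454, -0.001, -0.0]
contact_force: [-3.7, -1.2, -1.9]
width: 0.0001
finger_force: 1.9
```

apply_moves(series=[{"xyz":[0.3,0,0],"rotation":[0,0,1],"hand":255},{"xyz":[0,0,0],"rotation":[0,0,0],"hand":255}])

```text
t: 17.9
position: [0.4844, 0.1281, 0.0073]
tcp_rot: [0.895, 0.446, -0.0, -0.0]
contact_force: [-3.2, -1.4, -1.2]
width: 0.0001
finger_force: 1.7
```

apply_moves(series=[{"xyz":[0.3,0,0],"rotation":[0,0,1],"hand":255},{"xyz":[0,0,0],"rotation":[0,0,0],"hand":255}])

```text
t: 18.15
position: [0.486, 0.1306, 0.0073]
tcp_rot: [0.899, 0.438, -0.0, -0.0]
contact_force: [-4.8, -2.1, -1.5]
width: 0.0001
finger_force: 2.1
```

apply_moves(series=[{"xyz":[0.3,0,0],"rotation":[0,0,1],"hand":255},{"xyz":[0,0,0],"rotation":[0,0,0],"hand":255}])

```text
t: 18.4
position: [0.4865, 0.1319, 0.0073]
tcp_rot: [0.903, 0.43, -0.002, 0.0]
contact_force: [-6.8, -6.2, 2.1]
width: 0.0001
finger_force: 4.5
```

apply_moves(series=[{"xyz":[0.3,0,0],"rotation":[0,0,1],"hand":255},{"xyz":[0,0,0],"rotation":[0,0,0],"hand":255}])

```text
t: 18.65
position: [0.487, 0.1331, 0.0073]
tcp_rot: [0.906, 0.423, -0.004, 0.0]
contact_force: [-9.0, -10.4, 5.1]
width: 0.0001
finger_force: 6.9
```

Force is rising, so the pointer is probably at the stop. I'll back off a little and check.

apply_moves(series=[{"xyz":[-0.5,0,0],"rotation":[0,0,0],"hand":255},{"xyz":[0,0,0],"rotation":[0,0,0],"hand":255}])

```text
t: 18.9
position: [0.4866, 0.1311, 0.0075]
tcp_rot: [0.907, 0.422, -0.0, 0.0]
contact_force: [-4.6, -4.7, -0.1]
width: 0.0002
finger_force: 2.9
```

```bash
python3 - <<'E'
from h import *
t=vision.snapshot("top");u=vision.snapshot("side")
for c in (t,u):
  for n in ["wrench_handle","wrench_fit","spindle_top"]: lm(c,n,1)
cv2.imwrite("pics/o8.png",cv2.cvtColor(np.hstack([ortho(t,0.56,0.70,0.0,0.10,0.038,4000),ortho(u,0.56,0.70,0.0,0.10,0.038,4000)]),cv2.COLOR_RGB2BGR))
plan([0.468,-0.012,0.08],None,1)
E
```

```text
wrench_fit 0.57 [0.6168 0.0552 0.0108]
spindle_top 0.78 [0.6122 0.0514 0.0266]
wrench_handle 0.77 [0.5091 0.1514 0.0134]
wrench_fit 0.76 [0.6186 0.052  0.0124]
spindle_top 0.59 [0.6214 0.0549 0.0281]
t 19.3 p [0.4867 0.1311 0.0075] yaw -0.699 tilt [-0.    -0.001 -1.   ] F [-4.5 -4.   1.5]
[-12.16, 7.78, -7.24] rotz -0.0
```

View pics/o8.png

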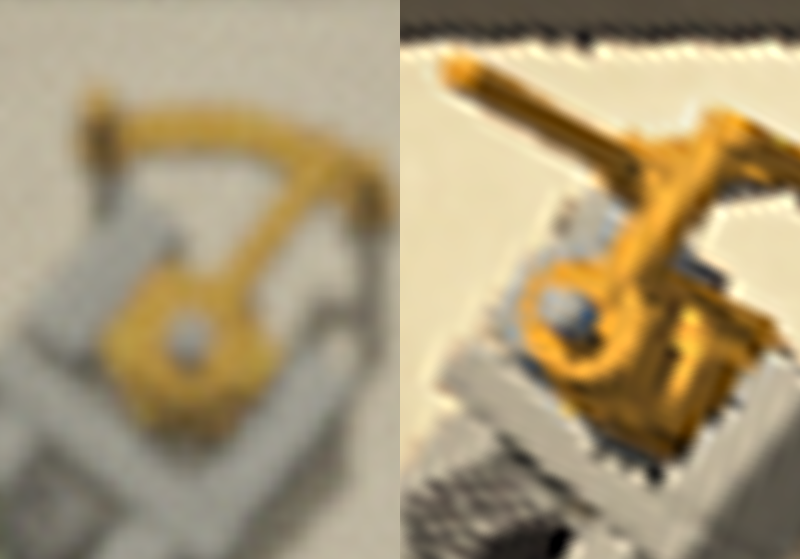

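The left picture shows the pointer end at (325,160) against the closed post at (355,185). The right one agrees, and the jaws are still round the hexagon. The push reached about 14 N with no further turning, so the pointer is at the stop. Retreating.

apply_moves(series=[{"xyz":[-1.0,0,0],"rotation":[0,0,0],"hand":255},{"xyz":[-3.0,0,0],"rotation":[0,0,0],"hand":255},{"xyz":[0,0,-5],"rotation":[0,0,0],"hand":255},{"xyz":[0,0,-5],"rotation":[0,0,0],"hand":255},{"xyz":[0,0,0],"rotation":[0,0,0],"hand":255}])

```text
t: 19.92
position: [0.4656, 0.1017, 0.1119]
tcp_rot: [0.907, 0.422, 0.007, 0.002]
contact_force: [0.5, -0.6, 0.2]
width: -0.0002
finger_force: 0.0
```

```bash
python3 - <<'E'
from h import *
t=vision.snapshot("top");u=vision.snapshot("side")
for n in ["wrench_handle","wrench_fit","spindle_top","lemon_by","ramekin_by"]: lm(u,n,1)
cv2.imwrite("pics/o9.png",cv2.cvtColor(np.hstack([ortho(t,0.56,0.70,0.0,0.10,0.038,4000),ortho(u,0.56,0.70,0.0,0.10,0.038,4000)]),cv2.COLOR_RGB2BGR))
s=read_state(); print(s["t"],s["position"],s["contact_force"])
E
```

```text
wrench_handle 0.78 [0.5088 0.1519 0.0136]
wrench_fit 0.92 [0.6173 0.0508 0.0128]
spindle_top 0.65 [ 0.5085 -0.1129  0.0281]
lemon_by 0.44 [0.5777 0.3185 0.0028]
ramekin_by 0.83 [0.4581 0.2831 0.0019]
20.275 [0.46051732 0.10079663 0.10631904] [-0.01665116 -0.15071084  0.05762791]
```

View pics/o9.png

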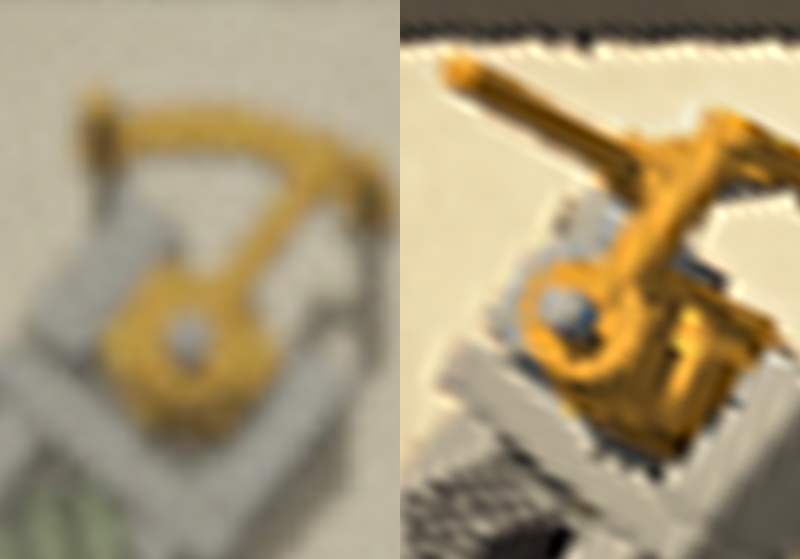

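The view is unchanged: the pointer is at the closed post, the wrench lies on the hexagon and the arm is clear.

```bash
python3 -c "
from bench import ctrl; print(ctrl.job_done())"
```

```text
the job is handed in; nothing more can be done
None
```

I handed the job in at about 20 s, with no verdict returned: by the camera pictures the jaws fit the hexagon, the pointer rests on the closed post, the wrench lies flat on the hexagon, the arm is clear, and the lemon and ramekin are where they were (shaker not re-measured).

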